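Link the desk organiser's cups with their rod

ROBOT

A 6-joint arm with a two-finger parallel gripper is mounted at the origin on the work surface. World frame = base frame: x ahead of the robot, y to its left, z up, the work surface at z = 0. Lengths are in m, angles in rad, forces in N, time in s.
With the tool pointing down it reaches from about 0.375 to 0.925 m from the base axis. Payload 5.7 kg.
Tool frame: the origin (TCP) lies midway between the tips of the shut fingers; the grasp point (between the pads) lies 19 mm behind it (robot.grasp_offset is the distance from the TCP to the grasp point, in m); z points along the fingers, y is the line along which they close (so a half turn about z gives the same grasp; the last joint's range is limited). The gripper opens to 85 mm and grips with 20 to 120 N. Pads are 22 mm wide; open, the fingers measure 114 mm over their backs; the gripper's body (76 mm by 85 mm) begins 54 mm behind the grasp point. The pads swing forward as they close: fully open they stand 13 mm farther back than shut.
Start: joints at [1.096, 0.359, 1.51, -0, 1.272, -0.115], TCP at [0.211, 0.562, 0.231] pointing down, gripper open.
Joint ranges: [-2.97, 2.97], [-1.01, 2.36], [0.21, 2.38], [-0.96, 4.11], [0.2, 2.71], [-2.98, 2.98]. Speed limits (rad/s): [2.39, 2.39, 3.14, 3.14, 3.14, 3.14].

INTERFACE

Orientations are given as a unit quaternion [w, x, y, z].
In Python, from bench import robot, grab_frame, camera_info gives the robot as it stands. The module is installed in compiled form; this text tells all that it offers.
- The arm moves only by the shell command python3 -m creep 'ROWS' [OPENING] [FORCE]. ROWS is JSON, a list of rows, each a list of 4 numbers: the shift along the world's x, y, z scaled (see below), then the turn about the world's z scaled (see below). A call has 1 to 20 rows; each row shifts and turns the commanded pose from where the row before left it; what a row does not reach is not made up. The controller multiplies each number of a shift by 25 mm and each number of a turn by 2 rad. A row lasts 1/12 s, in which the tool goes at most 41.7 mm and 7.16 degrees, less where a joint would pass 70% of its speed; a pose out of reach is approached as far as the arm can. A call with a number of a shift or a turn outside -1 to 1 is refused whole. A call with a gripper value outside its range is refused whole. OPENING is the closure, from 0 (fully open) to 1 (shut), set as the call begins (- or left out, the last holds). The fingers move at their own pace and stop on an object; FORCE is the grip in N (left out, the last holds). Time passes only in rows, so rows that do not move let the fingers close. It gives the time, the measured TCP pose, the force, the opening and the grip force at its end, in the units of the state.
- robot.state(): the state, without advancing time (a new reading comes with each control period).
- grab_frame(name): name is "side" or "top"; returns the picture (384x512x3 uint8, blue, green, red); there is no depth.
- camera_info(name): a dict with "fov_y" (degrees; the focal length in pixels is half the picture's height over the tangent of half this angle, whatever the lens; pixels are square), "cx", "cy" (the principal point, pixels), "extrinsics" (4x4, takes a point from world to camera coordinates). Camera axes: x right, y up, looking along -z (the intrinsics and any distortion apply to the point x, -y, -z); pixel columns grow to the right and rows downward; lengths in m; the calibration is good to about 2 mm. A picture is of the moment at which its call begins. camera_info takes no time and is no camera call.
- robot.sign_off(): hands the job in; it is judged then, once.
The state is a dict: "time": time; "joint_positions": joint angles; "qd": joint speeds; "effort": joint torques, N m; "tcp_pos": TCP position; "orientation": TCP orientation; "contact_force": force on the tool from outside, world axes, zero at the start; "torque": the same for the moment, N m; "width": finger opening in m; "gripper_force": force on a finger pad.
Only numpy, scipy, OpenCV 4.12 (cv2) and the standard library are available. Lean on these libraries where they do the work, as an engineer would, in place of code of your own. Each camera call takes 0.05 s, during which the arm holds its last target. There are 200 camera calls.

TASK

Slide the green middle cup of the desk organiser fully home so that its metal eye lines up with the eyes of the two dark cups, then take the steel rod from its wooden rest and thread it through all three eyes, until its orange handle is close up against the first eye and its tip sticks out beyond the last. Let go of it, and leave the vase, the jar and the mouse where they stand.

Things in the scene. Friction and masses are not known exactly. Their poses are not given: they have to be found in the camera images.
- module (a joint): How far the organiser's green middle cup is pulled out of the row (m): 0 = fully home against its stop, all three eyes in line; up to 0.06 = pulled out towards the organiser's front (its -x). It slides on a track with light friction (about 1.5 N) and stays where it is left.
- organiser: Desk organiser, fixed to the desk: two dark cups with a green one between, 46 mm apart in a row. Origin on the desk under the row's middle; x to its back, y to its left along the row, z up; its front (-x) faces the robot within 15 degrees. Cups 70 mm deep (x), 44 wide (y), rims 78 mm above the desk; base plate 6 mm thick, reaching 68 mm before the dark cups. Two pencils in the left cup, to 139 mm up.
- module_front (a point): Middle of the green cup's front face, 55 mm above the desk, moving with the cup; axes as the organiser's. Home, it is flush with the dark cups' fronts, 35 mm before the organiser's origin (x = -35 mm).
- eye_right (a point): Centre of the hole in the eye of the right-hand (-y) dark cup, 96 mm above the desk, at x = 20, y = -62 mm in the organiser. Each eye is an upright aluminium plate 34 mm deep (x), 8 mm thick (y: 4 mm to either side of this point), its top 115 mm above the desk, with a round 18 mm hole along y. The dark cup's side reaches 6 mm farther out (y) than this point.
- eye_left (a point): The same for the left-hand (+y) dark cup: x = 20, y = +62 mm, 124 mm from eye_right along y.
- eye_middle (a point): The same for the green cup, moving with it: midway between the other two when the cup is home.
- rod_grip (a point): Centre of the rod's orange square handle, 50 mm long (x), 16 by 16 mm; x runs along the rod to its tip. A straight steel bar of 10 mm diameter goes from 25 to 180 mm from this point, the last 4 mm tapered. All weighs about 70 g. It lies level on its rest, axis 45 mm above the desk, tip pointing roughly to the robot's left (+y); nothing lies under the handle.
- rod_tip (a point): The tip of the rod, on its axis, 180 mm from rod_grip along x.
- rest: Wooden rest fixed to the desk, x along the rod; origin under its middle, about 90 mm from rod_grip. A board 120 by 46 by 10 mm with two notched uprights (x = -40 and +40 mm, 12 mm thick, 30 wide, 48 tall) open upward, in which the bar lies loose.
- vase: Green glass vase, 110 mm across and 150 mm tall, loose; origin at the centre of its foot. To be left alone.
- jar: Low blue ceramic jar with a knobbed lid in one piece, 78 mm across and 60 mm tall, loose; origin at the centre of its foot. To be left alone.
- mouse: Black computer mouse, 105 by 60 by 32 mm, loose; origin at the centre of its underside. To be left alone.
Not all that is in view belongs to the job. Of the things that look like the part that bears rod_grip, the smallest one is meant.

How it is judged:
By the outcome, as a careful person would: the job done as asked, in the order asked, and still so for the second after the job is handed in, with the robot touching nothing.
It also fails if it takes over 54 s, if anything falls off the work surface, if the arm or the gripper's body presses on something with over 40 N, if the wrist force passes 120 N, or if a joint passes its speed limit or range.

## Working session

There is one attempt and no reset: what is moved stays moved. The work goes in short steps, Python scripts to look and compute and a shell command to move; the robot and the scene stay as the last step left them, time stands still between calls to the robot, and variables do not carry over. Pictures are saved under pics/ and viewed, at most 10 in all, crops included, and the job is handed in when it is done.

```bash
mkdir -p pics; python3 - <<'E'
from bench import robot, grab_frame, camera_info
import cv2
for n in("side","top"):
    f=grab_frame(n); cv2.imwrite(f"pics/{n}0.png",f); print(n,camera_info(n))
print(robot.state())
E
```

```text
side {'fov_y': 57.7978983167568, 'cx': 258.06124458951234, 'cy': 189.98060047589783, 'extrinsics': array([[ 0.72086314, -0.69303183,  0.0079502 , -0.45119835],
       [ 0.42079281,  0.44674846,  0.78952468, -0.26804509],
       [-0.55071747, -0.56579386,  0.61366732, -0.97358395],
       [ 0.        ,  0.        ,  0.        ,  1.        ]])}
top {'fov_y': 43.10347868350476, 'cx': 259.10631637954504, 'cy': 186.3182596214191, 'extrinsics': array([[ 0.01499877, -0.99987084,  0.00577455, -0.08704468],
       [ 0.98886486,  0.01568834,  0.14798701, -0.54134173],
       [-0.14805849,  0.00349062,  0.98897245, -1.53686905],
       [ 0.        ,  0.        ,  0.        ,  1.        ]])}
{'time': 0.1, 'joint_positions': array([ 1.09587745e+00,  3.59426577e-01,  1.51134668e+00, -1.44412929e-05,
        1.27250358e+00, -1.15082444e-01]), 'qd': array([-7.46366864e-04, -6.28582113e-04, -3.02394448e-03, -1.27972993e-04,
        7.97707664e-05, -1.88737259e-04]), 'effort': array([ 8.83740504e-04, -5.28643548e+01, -2.79352659e+01,  2.02887677e-04,
        4.92280655e-03, -9.07269992e-06]), 'tcp_pos': array([0.21098659, 0.56101122, 0.2305329 ]), 'orientation': array([-2.38227735e-04,  1.78946953e-01,  9.83858363e-01, -8.07719487e-04]), 'contact_force': array([-0.74582911,  0.28411842,  0.87061991]), 'torque': array([-0.05433042,  0.04009689,  0.01739957]), 'gripper_force': 0.0, 'width': 0.08554748093167819}
```

View pics/top0.png

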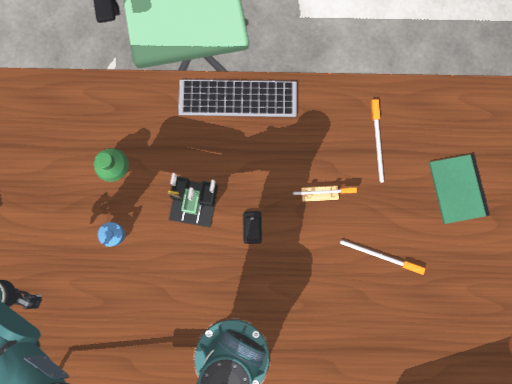

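View pics/side0.png

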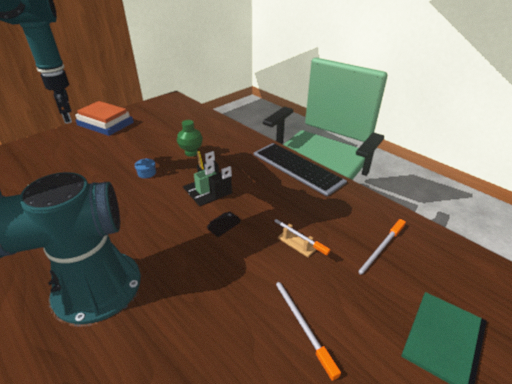

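The top view shows the organiser around (193,200), the rest and rod around (325,192) with the handle at (348,190), and two larger decoy rods. In the side view, the rod's handle is at (321,247) and the organiser is around (208,185). I'll enlarge both areas.

```bash
python3 - <<'E'
import cv2,numpy as np
t=cv2.imread("pics/top0.png");s=cv2.imread("pics/side0.png")
r=lambda im,x,y,w,h,k:cv2.resize(im[y:y+h,x:x+w],None,fx=k,fy=k,interpolation=cv2.INTER_CUBIC)
a=np.hstack([r(t,155,165,80,60,5),r(t,285,165,80,60,5)])
b=np.hstack([r(s,175,145,80,60,5),r(s,265,205,80,60,5)])
cv2.imwrite("pics/c0.png",np.vstack([a,b]))
E
```

```text
(no output)
```

View pics/c0.png

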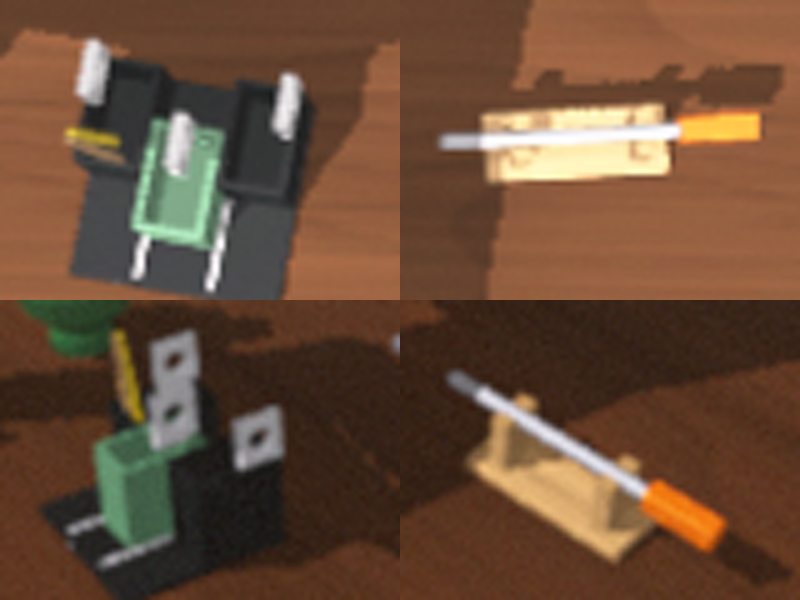

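```bash
cat > h.py <<'E'
import cv2,numpy as np
from bench import robot,grab_frame,camera_info
C={n:camera_info(n) for n in("side","top")}
def ray(n,u,v):
    c=C[n];f=192/np.tan(np.radians(c["fov_y"]/2));E=c["extrinsics"]
    d=np.array([(u-c["cx"])/f,-(v-c["cy"])/f,-1]);R=E[:3,:3]
    return -R.T@E[:3,3],R.T@d
def onz(n,p,z):
    o,d=ray(n,*p);return o+d*(z-o[2])/d[2]
def tri(pt,ps):
    (a,d),(b,e)=ray("top",*pt),ray("side",*ps)
    k=np.linalg.lstsq(np.c_[d,-e],b-a,rcond=None)[0]
    P,Q=a+d*k[0],b+e*k[1];return (P+Q)/2,np.linalg.norm(P-Q)
def proj(n,P):
    c=C[n];f=192/np.tan(np.radians(c["fov_y"]/2));p=c["extrinsics"]@np.r_[P,1]
    return c["cx"]+f*p[0]/-p[2],c["cy"]-f*p[1]/-p[2]
def blobs(im,kind,box,amin=8):
    x,y,w,h=box;hs=cv2.cvtColor(im,cv2.COLOR_BGR2HSV).astype(int);H,S,V=hs[...,0],hs[...,1],hs[...,2]
    m={"orange":(H>4)&(H<24)&(S>190)&(V>150),"grey":(S<60)&(V>120),"green":(H>50)&(H<85)&(S>60)&(V>70)}[kind]
    k=np.zeros(m.shape,np.uint8);k[y:y+h,x:x+w]=m[y:y+h,x:x+w]
    n,l,st,c=cv2.connectedComponentsWithStats(k)
    out=[]
    for i in range(1,n):
        if st[i,4]>=amin:
            pts=np.argwhere(l==i)[:,::-1].astype(np.float32);out.append((st[i,4],c[i].round(2),[np.round(q,1) for q in cv2.minAreaRect(pts)][:]))if 0 else out.append((int(st[i,4]),c[i].round(2),st[i,:4]))
    return out
E
python3 - <<'E'
from h import *
t=cv2.imread("pics/top0.png");s=cv2.imread("pics/side0.png")
for n,im,bo,br in(("top",t,(155,165,80,60),(285,165,80,60)),("side",s,(175,145,80,60),(265,205,80,60))):
    for k,b,z in(("grey",bo,.0965),("green",bo,.06),("orange",br,.045),("grey",br,.045)):
        for a,c,st in blobs(im,k,b): print(n,k,a,c,st,onz(n,c,z).round(4))
E
```

```text
top grey 65 [173.08 179.05] [170 173   7  13] [0.553  0.1913 0.0965]
top grey 57 [211.98 185.61] [209 179   7  14] [0.5341 0.0689 0.0965]
top grey 80 [190.35 193.76] [187 187   8  14] [0.5074 0.1356 0.0965]
top grey 46 [197.87 213.83] [194 205   7  19] [0.445  0.11   0.0965]
top grey 32 [182.44 214.34] [181 207   4  14] [0.4427 0.1577 0.0965]
top green 263 [190.66 203.  ] [182 189  17  25] [0.4825 0.1386 0.06  ]
top grey 162 [316.56 191.83] [293 189  48   6] [ 0.5269 -0.2646  0.045 ]
side grey 152 [209.11 163.64] [204 152  10  24] [0.5227 0.1558 0.0965]
side grey 67 [226.1  172.24] [222 167   9  12] [0.533  0.0698 0.0965]
side grey 11 [191.91 189.45] [189 188   7   4] [0.3851 0.0707 0.0965]
side grey 14 [199.36 195.43] [196 194   8   4] [0.3841 0.0276 0.0965]
side green 30 [184.9  145.93] [180 145  13   4] [0.5626 0.3781 0.06  ]
side green 32 [188.5  152.66] [185 150   9   6] [0.5427 0.3235 0.06  ]
side green 293 [201.83 181.7 ] [194 170  22  24] [0.4627 0.1254 0.06  ]
side orange 126 [321.03 247.52] [313 241  17  14] [ 0.5339 -0.3651  0.045 ]
side grey 140 [296.66 232.81] [280 222  34  23] [ 0.5278 -0.2747  0.045 ]
```

```bash
python3 -m creep '[[0.46,-0.91,0,0.006],[0.46,-0.91,0,0.006],[0.46,-0.91,0,0.006],[0.46,-0.91,0,0.006],[0.46,-0.91,0,0.006],[0.46,-0.91,0,0.006],[0.46,-0.91,0,0.006],[0.46,-0.91,0,0.006],[0.46,-0.91,0,0.006],[0.46,-0.91,0,0.006],[0.46,-0.91,0,0.006],[0.46,-0.91,0,0.006],[0.46,-0.91,0,0.006],[0.46,-0.91,0,0.006],[0.46,-0.91,0,0.006],[0.46,-0.91,0,0.006],[0.46,-0.91,0,0.006],[0.46,-0.97,0,0.006],[0,0,0,0]]' 1 40
python3 - <<'E'
from h import *
t=cv2.imread("pics/top0.png")
hs=cv2.cvtColor(t,cv2.COLOR_BGR2HSV);print(hs[188:193,342:358:3].tolist())
for p in((192.3,189),):pass
m=cv2.inRange(hs,(8,150,190),(28,255,255));k=np.zeros_like(m);k[180:200,337:365]=m[180:200,337:365]
ys,xs=np.nonzero(k);print(len(xs),xs.mean(),ys.mean(),onz("top",(xs.mean(),ys.mean()),.045),xs.min(),xs.max())
E
```

```text
time: 1.68
tcp_pos: [0.4201, 0.1473, 0.2312]
orientation: [0.001, 0.073, 0.997, -0.001]
contact_force: [0.1, 0.3, 0.0]
width: -0.0001
gripper_force: 0.0
[[[12, 191, 228], [15, 193, 251], [17, 186, 255], [20, 181, 255], [22, 177, 255], [11, 145, 134]], [[21, 180, 255], [21, 180, 255], [21, 179, 255], [21, 179, 255], [21, 179, 255], [10, 143, 144]], [[21, 178, 255], [21, 178, 255], [21, 178, 255], [21, 178, 255], [21, 178, 255], [10, 142, 145]], [[22, 176, 255], [21, 176, 255], [22, 175, 255], [21, 177, 255], [21, 177, 255], [11, 141, 134]], [[20, 176, 255], [20, 179, 255], [22, 175, 255], [20, 179, 255], [18, 186, 255], [11, 145, 144]]]
97 348.7216494845361 190.02061855670104 [ 0.53444022 -0.36874828  0.045     ] 341 356
```

```bash
python3 -m creep '[[0,0,-0.82,0],[0,0,-0.82,0],[0,0,-0.82,0],[0,0,-0.82,0],[0,0,-0.82,0],[0,0,-0.82,0],[0,0,-0.82,0],[0,0,-0.82,0],[0,0,0,0]]'
python3 -m creep '[[0.12,-0.018,0,0],[0.12,-0.018,0,0],[0.12,-0.018,0,0],[0.12,-0.018,0,0],[0.12,-0.018,0,0],[0.12,-0.018,0,0],[0.12,-0.018,0,0],[0.12,-0.018,0,0],[0.12,-0.018,0,0],[0.12,-0.018,0,0],[0.12,-0.018,0,0],[0.12,-0.018,0,0],[0.12,-0.018,0,0],[0.12,-0.018,0,0],[0.12,-0.018,0,0],[0.12,-0.018,0,0],[0.12,-0.018,0,0],[0,0,0,0]]'
```

```text
time: 2.43
tcp_pos: [0.4153, 0.1504, 0.0644]
orientation: [-0.003, 0.072, 0.997, -0.001]
contact_force: [-0.1, -0.1, 1.1]
width: 0.0
gripper_force: 0.0
time: 3.93
tcp_pos: [0.4703, 0.1429, 0.0673]
orientation: [0.0, 0.072, 0.997, 0.0]
contact_force: [0.2, 0.7, -0.4]
width: 0.0002
gripper_force: 0.1
```

```bash
python3 -m creep '[[0.08,-0.012,0,0],[0.08,-0.012,0,0],[0.08,-0.012,0,0],[0,0,0,0],[0,0,0,0]]'
python3 - <<'E'
from h import *
t=grab_frame("top");s=grab_frame("side")
cv2.imwrite("pics/t1.png",t);cv2.imwrite("pics/s1.png",s)
r=lambda im,x,y,w,h,k:cv2.resize(im[y:y+h,x:x+w],None,fx=k,fy=k,interpolation=cv2.INTER_CUBIC)
cv2.imwrite("pics/c1.png",np.hstack([r(t,155,155,80,80,5),r(s,175,125,80,80,5)]))
for n,im,bo in(("top",t,(155,165,80,60)),("side",s,(175,145,80,60))):
    for k,z in(("grey",.0965),("green",.06)):
        for a,c,st in blobs(im,k,bo): print(n,k,a,c,st,onz(n,c,z).round(4))
E
```

```text
time: 4.35
tcp_pos: [0.4759, 0.1421, 0.0674]
orientation: [0.001, 0.072, 0.997, 0.0]
contact_force: [-0.1, 0.8, 0.9]
width: 0.0
gripper_force: 0.0
top grey 56 [212.  185.5] [209 179   7  14] [0.5345 0.0689 0.0965]
top grey 54 [198.96 211.76] [196 203   9  21] [0.4515 0.1069 0.0965]
top green 34 [198.32 185.03] [197 181   4  10] [0.5408 0.1161 0.06  ]
side grey 207 [218.67 164.85] [207 151  25  27] [0.5435 0.1253 0.0965]
side grey 13 [198.85 186.62] [195 185   9   4] [0.4113 0.0675 0.0965]
side grey 8 [190.88 189.75] [189 189   5   3] [0.3816 0.0717 0.0965]
side grey 22 [202.   194.41] [196 191  13   7] [0.3936 0.026  0.0965]
side green 23 [183.26 146.22] [180 145   7   4] [0.5562 0.3808 0.06  ]
side green 21 [187.1  152.48] [185 150   5   6] [0.5393 0.3286 0.06  ]
side green 143 [208.   177.83] [203 168  18  23] [0.4936 0.1293 0.06  ]
```

View pics/c1.png

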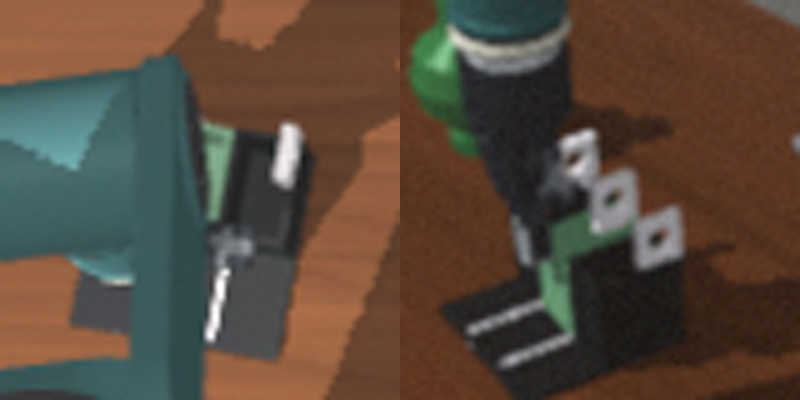

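The cup is nearly home: in the crop the middle hole is at (613,199), and the midpoint of the outer two is (618,198). I'll push until it meets the stop.

```bash
python3 -m creep '[[0.05,-0.008,0,0],[0.05,-0.008,0,0],[0,0,0,0],[0,0,0,0]]'; python3 -m creep '[[0.04,-0.006,0,0],[0.04,-0.006,0,0],[0,0,0,0],[0,0,0,0]]'
```

```text
time: 4.78
tcp_pos: [0.4772, 0.1416, 0.0672]
orientation: [-0.001, 0.072, 0.997, -0.0]
contact_force: [-3.0, 0.9, 1.7]
width: 0.0002
gripper_force: 1.4
time: 5.12
tcp_pos: [0.4772, 0.1414, 0.0669]
orientation: [-0.002, 0.072, 0.997, -0.0]
contact_force: [-7.4, 1.6, 4.2]
width: -0.0002
gripper_force: 3.5
```

The TCP has stopped while the force rises, so the cup is against its stop. Next I'll retreat, lift and go over the rod handle.

```bash
python3 -m creep '[[-0.5,0.08,0,0],[-0.5,0.08,0,0],[-0.6,0.08,0,0],[0,0,0.8,0],[0,0,0.8,0],[0,0,0.8,0],[0,0,0.8,0],[0,0,0.8,0],[0,0,0.8,0],[0,0,0.8,0],[0,0,0.8,0]]'
python3 -m creep '[[0.19,-0.89,0,-0.034],[0.19,-0.89,0,-0.034],[0.19,-0.89,0,-0.034],[0.19,-0.89,0,-0.034],[0.19,-0.89,0,-0.034],[0.19,-0.89,0,-0.034],[0.19,-0.89,0,-0.034],[0.19,-0.89,0,-0.034],[0.19,-0.89,0,-0.034],[0.19,-0.89,0,-0.034],[0.19,-0.89,0,-0.034],[0.19,-0.89,0,-0.034],[0.19,-0.89,0,-0.034],[0.19,-0.89,0,-0.034],[0.19,-0.89,0,-0.034],[0.19,-0.89,0,-0.034],[0.19,-0.89,0,-0.034],[0.19,-0.89,0,-0.034],[0.19,-0.89,0,-0.034],[0.19,-0.89,0,-0.034]]' 0
python3 -m creep '[[0,-0.9,-0.5,0],[0,-0.9,-0.5,0],[0,-0.9,-0.5,0],[0,0,-0.5,0],[0,0,-0.5,0],[0,0,0,0],[0,0,0,0],[0,0,0,0]]'
python3 - <<'E'
from h import *
t=grab_frame("top");s=grab_frame("side");cv2.imwrite("pics/t2.png",t);cv2.imwrite("pics/s2.png",s)
for a,c,st in blobs(s,"grey",(175,145,80,60)): print("side",a,c,st,onz("side",c,.0965).round(4))
for a,c,st in blobs(t,"grey",(155,165,80,60)): print("top",a,c,st,onz("top",c,.0965).round(4))
print(robot.state()["tcp_pos"],robot.state()["orientation"],robot.state()["joint_positions"])
E
```

```text
time: 6.03
tcp_pos: [0.4389, 0.1473, 0.2282]
orientation: [0.0, 0.072, 0.997, -0.0]
contact_force: [-0.4, -0.2, 0.7]
width: 0.0001
gripper_force: 0.0
time: 7.7
tcp_pos: [0.5344, -0.2983, 0.227]
orientation: [0.0, 0.684, 0.729, -0.0]
contact_force: [0.3, 0.5, 0.6]
width: 0.0856
gripper_force: 0.0
time: 8.37
tcp_pos: [0.5349, -0.3649, 0.1654]
orientation: [0.0, 0.683, 0.731, -0.0]
contact_force: [0.5, -1.0, 0.3]
width: 0.0855
gripper_force: 0.0
side 279 [217.4  164.35] [205 151  26  28] [0.5422 0.1311 0.0965]
side 22 [195.73 187.86] [189 185  15   7] [0.3996 0.0691 0.0965]
side 20 [201.6  194.65] [196 192  13   6] [0.3919 0.0259 0.0965]
top 67 [173. 179.] [170 173   7  13] [0.5531 0.1915 0.0965]
top 84 [192.31 182.43] [187 176  10  14] [0.5432 0.1307 0.0965]
top 61 [211.82 185.44] [209 179   7  14] [0.5347 0.0694 0.0965]
top 43 [183.65 210.81] [181 201   6  20] [0.4537 0.1544 0.0965]
top 40 [198.3 213.4] [196 205   6  18] [0.4464 0.1087 0.0965]
[ 0.53531575 -0.36523749  0.16594838] [ 9.59166286e-04  6.82842236e-01  7.30565233e-01 -1.85940472e-05] [-7.05185183e-01  4.85356638e-01  1.47474519e+00 -1.36562085e-04
  1.17957630e+00 -7.72636587e-01]
```

```bash
python3 -m creep '[[0,-0.05,-0.69,0],[0,0,-0.69,0],[0,0,-0.69,0],[0,0,-0.69,0],[0,0,-0.69,0],[0,0,-0.69,0],[0,0,-0.69,0],[0,0,-0.69,0],[0,0,0,0],[0,0,0,0]]'
python3 -m creep '[[0,0,0,0],[0,0,0,0],[0,0,0,0],[0,0,0,0],[0,0,0,0],[0,0,0,0],[0,0,0,0],[0,0,0,0],[0,0,0,0],[0,0,0,0]]' 1 70
```

```text
time: 9.3
tcp_pos: [0.5346, -0.3661, 0.0268]
orientation: [-0.0, 0.683, 0.731, -0.0]
contact_force: [-0.9, -0.7, 0.1]
width: 0.0852
gripper_force: 0.0
time: 10.13
tcp_pos: [0.5344, -0.3666, 0.027]
orientation: [-0.0, 0.683, 0.73, -0.0]
contact_force: [-3.6, -0.7, 5.4]
width: 0.0145
gripper_force: 70.8
```

```bash
python3 -m creep '[[0,0,0.3,0],[0,0,0.4,0],[0,0,0.4,0],[0,0,0.4,0],[0,0,0.4,0],[0,0,0.16,0],[0,0,0,0]]'
python3 -m creep '[[-0.103,0.5,0,-0.009],[-0.103,0.76,0,-0.009],[-0.103,0.76,0,-0.009],[-0.103,0.76,0,-0.009],[-0.103,0.76,0,-0.009],[-0.103,0.76,0,-0.009],[-0.103,0.76,0,-0.009],[-0.103,0.76,0,-0.009],[-0.103,0.76,0,-0.009],[-0.103,0.76,0,-0.009],[-0.103,0.76,0,-0.009],[-0.103,0.76,0,-0.009],[0,0.2,0,0],[0,0,0,0],[0,0,0,0],[0,0,0,0]]'
python3 - <<'E'
from h import *
t=grab_frame("top");s=grab_frame("side");cv2.imwrite("pics/t3.png",t);cv2.imwrite("pics/s3.png",s)
r=lambda im,x,y,w,h,k:cv2.resize(im[y:y+h,x:x+w],None,fx=k,fy=k,interpolation=cv2.INTER_CUBIC)
cv2.imwrite("pics/c3.png",np.hstack([r(t,165,155,130,90,3),r(s,190,130,130,90,3)]))
st=robot.state();print(st["tcp_pos"],st["orientation"])
for n,im,b in(("top",t,(205,165,90,40)),("side",s,(215,145,90,90))):
    for a,c,q in blobs(im,"grey",b): print(n,a,c,q,onz(n,c,.0965).round(4))
E
```

```text
time: 10.72
tcp_pos: [0.5358, -0.3672, 0.0802]
orientation: [0.002, 0.683, 0.73, 0.0]
contact_force: [0.2, -0.4, -0.8]
width: 0.0147
gripper_force: 69.9
time: 12.05
tcp_pos: [0.5045, -0.1409, 0.0783]
orientation: [0.0, 0.758, 0.653, 0.0]
contact_force: [0.1, -0.1, -1.1]
width: 0.0143
gripper_force: 70.0
[ 0.50430343 -0.1409933   0.07828708] [3.08458666e-04 7.58005204e-01 6.52248430e-01 4.27120339e-05]
top 61 [211.82 185.44] [209 179   7  14] [0.5347 0.0694 0.0965]
top 92 [234.58 188.85] [222 186  27   7] [ 0.525  -0.002   0.0965]
top 31 [263.71 193.45] [259 192  10   4] [ 0.512  -0.0932  0.0965]
top 23 [282.22 200.91] [276 199  15   4] [ 0.4894 -0.1512  0.0965]
side 219 [225.32 170.89] [215 158  28  29] [0.5364 0.0783 0.0965]
side 104 [259.88 163.73] [249 158  25  10] [0.6597 0.0265 0.0965]
side 83 [290.06 173.04] [276 164  29  19] [ 0.6966 -0.0908  0.0965]
side 8 [248.75 187.5 ] [247 186   4   4] [ 0.5311 -0.052   0.0965]
```

View pics/c3.png

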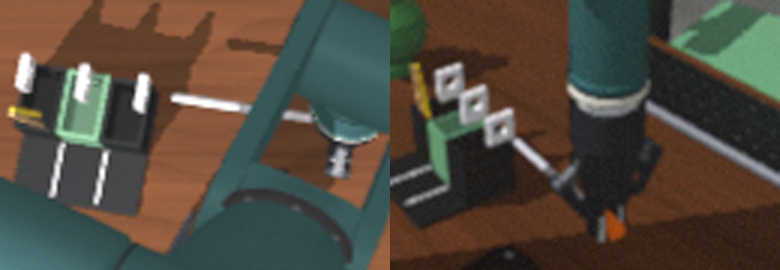

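Seen from above, the bar lines up with the eyes: extended, it meets the right eye at x=0.535, and the eye is at 0.5346. In the side crop the bar runs from (517,140) to (565,180), so I'll check its height against that.

```bash
cat > rod.py <<'E'
from h import *
# rod axis: side-view ridge points intersected with the vertical plane of the rod seen from above
def axis(s,cols,t,tcols,tr=(180,200),sr=(165,205)):
    g=lambda im:im.min(2).astype(float)
    def ridge(im,cs,r):
        out=[]
        for c in cs:
            w=g(im)[r[0]:r[1],c];w=np.clip(w-120,0,None)
            if w.sum()>0: out.append((c,(w*np.arange(*r)).sum()/w.sum()))
        return np.array(out)
    T=ridge(t,tcols,tr);S=ridge(s,cols,sr)
    return T,S
E
python3 - <<'E'
from rod import *
t=cv2.imread("pics/t3.png");s=cv2.imread("pics/s3.png")
print(s.min(2)[172:196,230:252])
T,S=axis(s,range(234,250),t,range(224,246));z=.0965
A=np.array([onz("top",p,z) for p in T]);pf=np.polyfit(A[:,1],A[:,0],1);print("x=",pf,"ends",A[0],A[-1], "x at eyeR",np.polyval(pf,.0692),"L",np.polyval(pf,.1914))
# plane n.(p)=const vertical through the rod
for p in S:
    o,d=ray("side",*p);k=(np.polyval(pf,o[1])-o[0])/(d[0]-pf[0]*d[1]);print(p.round(1),(o+k*d).round(4))
for P in((.5346,.0692,.096),(.5438,.1303,.096),(.553,.1914,.096)):print(proj("side",P),proj("top",P))
E
```

```text
[[133  91  37  37  39  29  34  37  35  35  34  35  34  33  30  30  34  34
   32  32  37  37]
 [134  90  40  33  34  36  36  27  30  30  29  29  33  36  34  36  35  33
   32  32  37  45]
 [138  98  36  27  27  31  30  25  23  25  26  28  34  33  32  34  33  33
   33  26  39  40]
 [130 102  58  40  25  22  26  26  29  31  32  32  37  33  33  36  41  32
   35  29  32  36]
 [105 136 158 121  55  24  26  31  35  35  38  36  39  34  38  36  30  30
   32  31  33  33]
 [ 76 161 206 189 127  58  27  32  33  36  31  38  38  31  31  36  35  34
   32  35  33  39]
 [ 45 123 188 210 191 135  62  30  31  36  35  37  35  37  38  34  33  37
   35  32  38  40]
 [ 28  58 123 190 206 192 142  76  34  31  39  35  33  34  35  36  36  32
   36  36  37  41]
 [ 22  26  52 121 182 211 198 148  86  38  32  35  37  34  39  35  33  36
   31  30  30  38]
 [ 25  26  25  49 116 181 208 200 166 110  48  28  29  31  29  26  36  30
   33  30  24  36]
 [ 26  28  28  26  38 107 179 209 207 180 115  49  22  23  26  26  21  23
   26  27  33  40]
 [ 28  25  25  26  28  39 107 162 201 206 180 121  52  26  25  19  26  30
   
[... 1396 characters left out ...]
5]
[237.  181.6] [0.525  0.0014 0.0956]
[238.  182.4] [ 0.5242 -0.0048  0.0961]
[239.  183.3] [ 0.5234 -0.0109  0.0959]
[240.  184.2] [ 0.5226 -0.017   0.0958]
[241.  184.7] [ 0.5218 -0.0231  0.0973]
[242.  184.9] [ 0.5209 -0.0293  0.1002]
[248. 188.] [ 0.5162 -0.0647  0.1093]
[249. 187.] [ 0.5154 -0.0705  0.1171]
(np.float64(226.56828410157826), np.float64(172.25281262782195)) (np.float64(211.90615121048373), np.float64(185.4878759571037))
(np.float64(217.8925444850299), np.float64(164.38082867488336)) (np.float64(192.4726373194651), np.float64(182.2765143163683))
(np.float64(209.73488225415417), np.float64(156.97892531987048)) (np.float64(173.0684397939698), np.float64(179.06999716501423))
```

```bash
python3 -m creep '[[0.03,0,0,-0.004],[0.036,0.237,0,0],[0.036,0.237,0,0],[0.036,0.237,0,0],[0.036,0.237,0,0],[0.036,0.237,0,0],[0.036,0.237,0,0],[0.036,0.237,0,0],[0.036,0.237,0,0],[0.036,0.237,0,0],[0,0,0,0],[0,0,0,0]]'
python3 - <<'E'
from rod import *
t=grab_frame("top");s=grab_frame("side");cv2.imwrite("pics/t4.png",t);cv2.imwrite("pics/s4.png",s)
r=lambda im,x,y,w,h,k:cv2.resize(im[y:y+h,x:x+w],None,fx=k,fy=k,interpolation=cv2.INTER_CUBIC)
cv2.imwrite("pics/c4.png",np.hstack([r(t,160,160,80,60,5),r(s,195,140,80,60,5)]))
T,S=axis(s,range(231,236),t,list(range(197,208))+list(range(217,228)),tr=(180,193));z=.0965
A=np.array([onz("top",p,z) for p in T]);print(T.round(1).tolist());pf=np.polyfit(A[:,1],A[:,0],1);print("x=",pf,"R",np.polyval(pf,.0692),"M",np.polyval(pf,.1303),"L",np.polyval(pf,.1914))
for p in S:
    o,d=ray("side",*p);k=(np.polyval(pf,o[1])-o[0])/(d[0]-pf[0]*d[1]);print(p.round(1),(o+k*d).round(4))
E
```

```text
time: 13.15
tcp_pos: [0.5128, -0.0862, 0.0783]
orientation: [-0.0, 0.76, 0.65, -0.0]
contact_force: [-0.1, -0.5, -1.6]
width: 0.0141
gripper_force: 70.0
[[197.0, 190.8], [198.0, 189.4], [199.0, 186.6], [200.0, 182.8], [201.0, 180.8], [204.0, 184.0], [205.0, 183.8], [206.0, 184.0], [207.0, 184.1], [217.0, 185.9], [218.0, 186.0], [219.0, 186.1], [220.0, 186.2], [221.0, 186.4], [222.0, 186.7], [223.0, 186.9], [224.0, 187.0], [225.0, 187.1], [226.0, 187.1], [227.0, 186.7]]
x= [0.0306267  0.53118866] R 0.5333080312490645 M 0.5351793228692892 L 0.537050614489514
[231.  175.8] [0.5325 0.0422 0.0955]
[232.  176.8] [0.5323 0.0367 0.0942]
[233.  177.6] [0.5321 0.0311 0.0936]
[234.  177.9] [0.532  0.0254 0.0955]
[235.  178.2] [0.5318 0.0197 0.097 ]
```

View pics/c4.png

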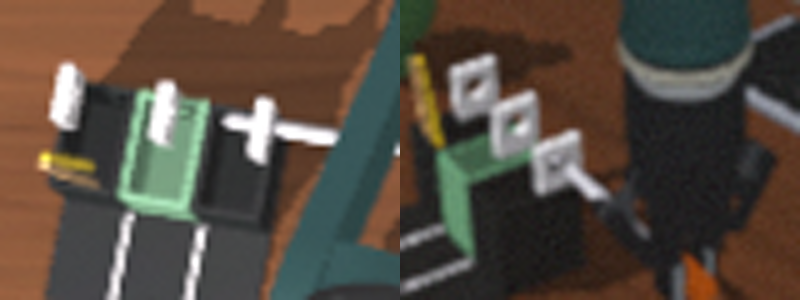

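The tip is through the right eye without contact: it shows at (228,122) in the top crop, with the bar entering the hole at (565,170) in the side crop. The bar sits about 1.3 mm too far in +x, so I'll trim that and continue.

```bash
python3 -m creep '[[-0.05,0,0,0],[0.037,0.245,0,0],[0.037,0.245,0,0],[0.037,0.245,0,0],[0.037,0.245,0,0],[0.037,0.245,0,0],[0.037,0.245,0,0],[0.037,0.245,0,0],[0.037,0.245,0,0],[0,0,0,0],[0,0,0,0]]'
python3 - <<'E'
from rod import *
t=grab_frame("top");s=grab_frame("side");cv2.imwrite("pics/t5.png",t);cv2.imwrite("pics/s5.png",s)
T,S=axis(s,[],t,list(range(185,188))+list(range(197,207))+list(range(217,223)),tr=(177,191))
print(T.round(1).tolist(),(179.07+(T[:,0]-173.07)*.1653).round(1))
E
```

```text
time: 14.17
tcp_pos: [0.5189, -0.0372, 0.0782]
orientation: [-0.0, 0.76, 0.65, -0.0]
contact_force: [0.6, 0.3, -1.0]
width: 0.0147
gripper_force: 70.0
[[185.0, 189.7], [186.0, 188.2], [187.0, 184.1], [197.0, 183.2], [198.0, 184.4], [199.0, 184.7], [200.0, 183.5], [201.0, 183.5], [202.0, 183.7], [203.0, 184.0], [204.0, 184.0], [205.0, 184.1], [206.0, 184.2], [221.0, 187.4], [222.0, 187.1]] [181.  181.2 181.4 183.  183.2 183.4 183.5 183.7 183.9 184.  184.2 184.3
 184.5 187.  187.2]
```

```bash
python3 -m creep '[[0.037,0.245,0,0],[0.037,0.245,0,0],[0.037,0.245,0,0],[0.037,0.245,0,0],[0.037,0.245,0,0],[0.037,0.245,0,0],[0.02,0.12,0,0],[0,0,0,0],[0,0,0,0]]'
python3 - <<'E'
from rod import *
t=grab_frame("top");s=grab_frame("side");cv2.imwrite("pics/t6.png",t);cv2.imwrite("pics/s6.png",s)
T,S=axis(s,[],t,list(range(177,187))+list(range(201,207)),tr=(176,189))
print(T.round(1).tolist(),(179.07+(T[:,0]-173.07)*.1653).round(1))
r=lambda im,x,y,w,h,k:cv2.resize(im[y:y+h,x:x+w],None,fx=k,fy=k,interpolation=cv2.INTER_CUBIC)
cv2.imwrite("pics/c6.png",np.hstack([r(t,160,160,80,60,5),r(s,195,140,80,60,5)]))
E
```

```text
time: 15.02
tcp_pos: [0.5249, 0.0024, 0.0783]
orientation: [0.0, 0.76, 0.65, -0.0]
contact_force: [0.4, -0.5, -1.5]
width: 0.0148
gripper_force: 70.0
[[177.0, 179.6], [178.0, 179.8], [179.0, 180.0], [180.0, 180.1], [181.0, 180.1], [182.0, 180.3], [183.0, 180.5], [184.0, 180.8], [185.0, 181.0], [186.0, 182.1], [206.0, 185.0]] [179.7 179.9 180.1 180.2 180.4 180.5 180.7 180.9 181.  181.2 184.5]
```

View pics/c6.png

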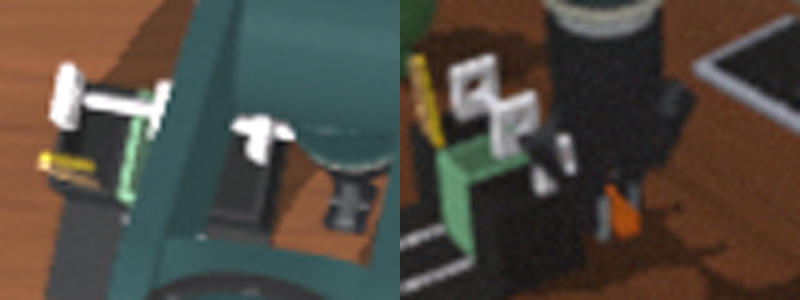

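The tip is at the left eye and centred on it, and the bar is through the middle eye. I'll advance further and watch the force.

```bash
python3 -m creep '[[0.03,0.2,0,0],[0.03,0.2,0,0],[0.03,0.2,0,0],[0.03,0.2,0,0],[0.03,0.2,0,0],[0.03,0.2,0,0],[0,0,0,0],[0,0,0,0]]'
python3 -m creep '[[0.01,0.06,0,0],[0.01,0.06,0,0],[0,0,0,0],[0,0,0,0]]'
```

```text
time: 15.78
tcp_pos: [0.5294, 0.0325, 0.0783]
orientation: [-0.0, 0.76, 0.65, -0.0]
contact_force: [0.5, -0.7, -0.6]
width: 0.0147
gripper_force: 70.0
time: 16.12
tcp_pos: [0.5299, 0.0351, 0.0783]
orientation: [-0.0, 0.76, 0.649, -0.0]
contact_force: [0.3, -0.4, -0.3]
width: 0.0144
gripper_force: 70.0
```

```bash
python3 -m creep '[[0.006,0.04,0,0],[0.006,0.04,0,0],[0,0,0,0],[0,0,0,0]]'
python3 -m creep '[[0.006,0.04,0,0],[0.006,0.04,0,0],[0,0,0,0],[0,0,0,0]]'
python3 - <<'E'
from rod import *
t=grab_frame("top");s=grab_frame("side");cv2.imwrite("pics/t7.png",t);cv2.imwrite("pics/s7.png",s)
r=lambda im,x,y,w,h,k:cv2.resize(im[y:y+h,x:x+w],None,fx=k,fy=k,interpolation=cv2.INTER_CUBIC)
cv2.imwrite("pics/c7.png",np.hstack([r(t,150,160,80,60,5),r(s,195,140,80,60,5)]))
E
```

```text
time: 16.45
tcp_pos: [0.5302, 0.0371, 0.0783]
orientation: [-0.0, 0.76, 0.65, -0.0]
contact_force: [0.3, -0.7, 0.0]
width: 0.0147
gripper_force: 70.0
time: 16.78
tcp_pos: [0.5305, 0.0391, 0.0783]
orientation: [-0.0, 0.76, 0.65, -0.0]
contact_force: [0.4, -0.3, -0.3]
width: 0.0149
gripper_force: 70.0
```

View pics/c7.png

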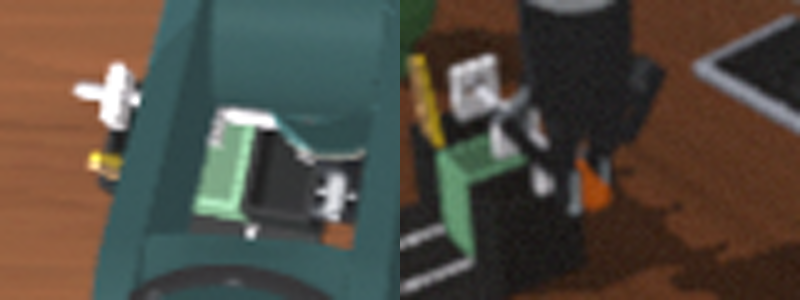

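The tip sticks out about 20 mm beyond the left eye, at (75,90) in the top crop. I'll close the last small gap by feel.

```bash
python3 -m creep '[[0.006,0.04,0,0],[0.006,0.04,0,0],[0,0,0,0],[0,0,0,0]]'
python3 -m creep '[[0.003,0.02,0,0],[0.003,0.02,0,0],[0,0,0,0],[0,0,0,0]]'
```

```text
time: 17.22
tcp_pos: [0.5305, 0.0392, 0.0783]
orientation: [0.001, 0.76, 0.65, -0.001]
contact_force: [-1.8, -9.4, 0.4]
width: 0.015
gripper_force: 70.1
time: 17.55
tcp_pos: [0.5305, 0.0393, 0.0783]
orientation: [0.001, 0.76, 0.65, -0.002]
contact_force: [-1.7, -14.1, 1.3]
width: 0.0152
gripper_force: 70.2
```

The handle is against the eye. I'll relieve the pressure, lower the rod slightly, release it and lift away.

```bash
python3 -m creep '[[-0.009,-0.06,0,0],[-0.009,-0.06,0,0],[0,0,-0.06,0],[0,0,-0.05,0],[0,0,0,0],[0,0,0,0]]'
python3 -m creep '[[0,0,0,0],[0,0,0,0],[0,0,0,0],[0,0,0,0],[0,0,0,0],[0,0,0,0],[0,0,0,0],[0,0,0,0],[0,0,0,0],[0,0,0,0]]' 0
python3 -m creep '[[0,0,0.2,0],[0,0,0.4,0],[0,0,0.6,0],[0,0,0.8,0],[0,0,0.8,0],[0,0,0.8,0],[0,0,0.8,0],[0,0,0.8,0],[0,0,0.8,0],[-0.2,-0.8,0.4,0],[-0.2,-0.8,0,0],[-0.2,-0.8,0,0],[-0.2,-0.8,0,0],[-0.2,-0.8,0,0],[-0.2,-0.8,0,0],[-0.2,-0.8,0,0],[-0.2,-0.8,0,0],[0,0,0,0],[0,0,0,0]]'
python3 - <<'E'
from rod import *
t=grab_frame("top");s=grab_frame("side");cv2.imwrite("pics/t8.png",t);cv2.imwrite("pics/s8.png",s)
r=lambda im,x,y,w,h,k:cv2.resize(im[y:y+h,x:x+w],None,fx=k,fy=k,interpolation=cv2.INTER_CUBIC)
cv2.imwrite("pics/c8.png",np.hstack([r(t,90,145,130,110,3),r(s,130,120,130,110,3)]))
E
```

```text
time: 18.05
tcp_pos: [0.5305, 0.0392, 0.0754]
orientation: [0.0, 0.76, 0.65, -0.0]
contact_force: [-0.3, -2.0, -1.7]
width: 0.0146
gripper_force: 69.9
time: 18.88
tcp_pos: [0.5305, 0.0391, 0.0755]
orientation: [-0.0, 0.76, 0.649, -0.0]
contact_force: [0.3, -1.0, -0.1]
width: 0.0852
gripper_force: 0.0
time: 20.47
tcp_pos: [0.4904, -0.1215, 0.2364]
orientation: [0.0, 0.761, 0.649, 0.0]
contact_force: [-0.7, -0.2, -0.5]
width: 0.0853
gripper_force: 0.0
```

View pics/c8.png

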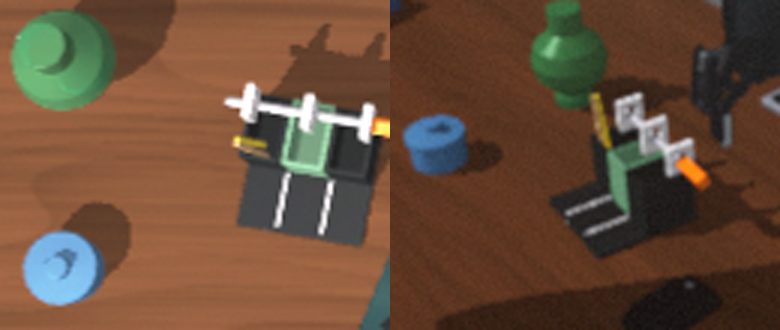

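The rod is through all three eyes, with the handle against the right eye at (378,125) and the tip out at (230,101) in the top crop. The green cup is home, the vase and jar are undisturbed, and the gripper is clear, so I'll hand it in.

```bash
python3 -c "
from bench import robot
print(robot.sign_off())"
```

```text
the job is handed in; nothing more can be done
None
```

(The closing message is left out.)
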